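# Crack the walnut with the meat pounder

### The arm

A 6-joint arm with a two-finger parallel gripper is mounted at the origin on the work surface. World frame = base frame: x ahead of the robot, y to its left, z up, the work surface at z = 0. Lengths are in m, angles in rad, forces in N, time in s.
With the tool pointing down it reaches from about 0.375 to 0.9 m from the base axis. Payload 3.1 kg.
Tool frame: the origin (TCP) lies at the centre of the arm's flange, where the gripper is bolted on; the fingertips stand 182 mm ahead of it and the grasp point (between the pads) lies 164 mm ahead of it; z points along the fingers, y is the line along which they close (so a half turn about z gives the same grasp; the last joint's range is limited). The gripper opens to 87 mm and grips with 3 to 60 N. Pads are 19 mm wide; open, the fingers measure 117 mm over their backs; the gripper's body (75 mm by 190 mm) begins 51 mm behind the grasp point.
Start: joints at [-1.46, 0.527, 1.433, -0, 1.181, -0.178], TCP at [0.178, -0.599, 0.405] pointing down, gripper open.
Joint ranges: [-3.08, 3.08], [-0.75, 2.2], [0.22, 2.44], [-1.43, 4.57], [0, 2.65], [-2.85, 2.85]. Speed limits (rad/s): [2.79, 2.79, 3.14, 3.14, 3.14, 3.14].

### API

Orientations are given as a unit quaternion [x, y, z, w].
In Python, from rig import * gives the robot as it stands.
- The arm moves only by the tool move_arm, never from a script. Its argument "commands" is a list that holds one entry, the list of rows, each a list of 6 numbers: the shift along the tool's x, y, z in units of 40 mm (1.0 is 40 mm), then the turn, a rotation vector about the tool's x, y, z in rad. A call has 1 to 12 rows; each row is the pose to reach, as a shift and turn from the pose commanded when the call began, along the tool's axes at that moment; what a row does not reach only later rows make up. A row lasts 1/8 s, in which the tool goes at most 62.5 mm and 10.7 degrees, less where a joint would pass 70% of its speed; a pose out of reach is approached as far as the arm can. A call with a gripper value outside its range is refused whole. "claw" is the closure, from -1 (fully open) to 1 (shut), so that 0 is half open, set as the call begins (left out, the last holds). The fingers move at their own pace and stop on an object; "squeeze" is the grip in N (left out, the last holds). Time passes only in rows, so rows that repeat a pose let the fingers close. It gives the time, the measured TCP pose, the force, the opening and the grip force at its end, in the units of the state.
- get_obs(): the state, without advancing time (a new reading comes with each control period).
- camera(name): name is "scene" or "side" or "wrist"; returns a dict with "pixels" (420x560x3 uint8, blue, green, red), "range_z" (420x560 float32, m along the optical axis (not along the pixel's ray), 0 where there is no reading), "camera_matrix" (3x3 intrinsics, pixels), "extrinsics" (4x4, takes a point from world to camera coordinates). Camera axes: x right, y up, looking along -z (the intrinsics and any distortion apply to the point x, -y, -z); pixel columns grow to the right and rows downward; lengths in m; the calibration is good to about 2 mm. A picture is of the moment at which its call begins.
- hand_in(): hands the job in; it is judged then, once.
The state is a dict: "time": time; "q": joint angles; "joint_velocities": joint speeds; "joint_torque": joint torques, N m; "position": TCP position; "tool_rot": TCP orientation; "ft_force": force on the tool from outside, world axes, zero at the start; "moment": the same for the moment, N m; "grip_width": finger opening in m; "grip_force": force on a finger pad.
Only numpy, scipy, OpenCV 4.12 (cv2) and the standard library are available. Lean on these libraries where they do the work, as an engineer would, in place of code of your own. Each camera call takes 0.05 s, during which the arm holds its last target. There are 200 camera calls.

### The job

Crack the walnut: pick up the steel meat pounder and, holding it, knock the red cap of the nutcracker all the way down to its stop. Then set the pounder down standing upright wholly on the round cork trivet, and let go of it. Do not push down the green cap of the other nutcracker.

Things in the scene. Friction and masses are not known exactly. Their poses are not given: they have to be found in the camera images.
- pounder: Meat pounder (mallet with upright handle) standing loose on the counter: bright steel disc 66 mm across, 24 mm thick, its flat underside the striking face; plain round black handle 26 mm across rising from its middle, 24 to 130 mm above the underside. 0.34 to 0.56 kg. Origin: centre of the underside; z runs up the handle. (A pale wooden masher of similar shape is not it.)
- red_plunger: Sprung plunger of the walnut cracker: flat round red cap, 40 mm across, 16 mm thick. Origin: centre of the cap's top, 116 mm above the counter at rest; z is up. Slides straight down 18 mm to a hard stop; 4 N starts it, 11 N holds it at the stop; springs back when released. Cracker fixed to the counter: base 90 x 90 mm, two posts, a steel bridge 90 x 30 mm under the cap, its top 80 mm up.
- green_plunger: Sprung plunger of a second cracker of the same shape and size, with a green cap and a hazelnut inside; leave it up. Origin: centre of the cap's top face, 116 mm above the counter at rest; z is up. The centres of the two caps are at least 120 mm apart.
- trivet: Round cork trivet, 160 mm across and 8 mm thick, lying fixed on the counter. Origin: centre of its underside; z is up.
There are look-alikes about, which are no part of the job. Of the things like the trivet, leave any that is blue or orange; of the rest the smaller one is meant.

How it is judged:
By the outcome, as a careful person would: the job done as asked, in the order asked, and still so for the second after the job is handed in, with the robot touching nothing.
It also fails if it takes over 45 s, if anything falls off the work surface, if the arm or the gripper's body presses on something with over 40 N, if the wrist force passes 120 N, or if a joint passes its speed limit or range.

## Working session

There is one attempt and no reset: what is moved stays moved. The work goes in short steps, Python scripts to look and compute and a tool call to move; the robot and the scene stay as the last step left them, time stands still between calls to the robot, and variables do not carry over. Pictures are saved under pics/ and viewed, at most 10 in all, crops included, and the job is handed in when it is done.

Besides the shell and the picture viewer there is one more tool, called as a command line: name --argument value ..., lists and objects as JSON in quotes. move_arm: Moves the arm, as the interface text tells. Its arguments: {"type":"object","properties":{"commands":{"type":"array","items":{"type":"array","items":{"type":"array","items":{"type":"number"}}}},"claw":{"type":"number"},"squeeze":{"type":"number"}},"required":["commands"]}

```bash
mkdir -p pics; cat > h.py <<'E'
from rig import *
import numpy as np, cv2
def w(cam,u,v,z=None):
    K,E=cam["camera_matrix"],cam["extrinsics"]; R,t=E[:3,:3],E[:3,3]
    d=np.array([(u-K[0,2])/K[0,0],-(v-K[1,2])/K[1,1],-1.0])
    if z is None: return R.T@(d*cam["range_z"][int(v),int(u)]-t)
    o=-R.T@t; r=R.T@d
    return o+r*(z-o[2])/r[2]
E
python3 - <<'E'
from h import *
for n in("scene","side"):
    c=camera(n); cv2.imwrite(f"pics/{n}0.png",c["pixels"]); np.savez(f"{n}0.npz",**c)
print(get_obs()); print([k for k in c])
E
```

```text
{'time': 0.1, 'q': array([-1.46050313e+00,  5.28360169e-01,  1.43377935e+00, -2.27634256e-05,
        1.18144323e+00, -1.78488725e-01]), 'joint_velocities': array([-0.00121569, -0.00274942, -0.00302194, -0.00114965, -0.00019781,
       -0.00118185]), 'joint_torque': array([-3.17106415e-04, -4.40983629e+01, -1.77150893e+01,  6.35072985e-02,
        5.34246024e-02, -4.33652815e-05]), 'position': array([ 0.17798737, -0.59878858,  0.40387552]), 'tool_rot': array([ 9.89592611e-01,  1.43893968e-01,  2.34028464e-05, -9.94826423e-04]), 'ft_force': array([0.89131558, 0.34932234, 0.06342521]), 'moment': array([-0.02201329,  0.0488168 ,  0.00468168]), 'grip_force': 0.0, 'grip_width': 0.08699187778326908}
['pixels', 'range_z', 'camera_matrix', 'extrinsics']
```

View pics/scene0.png

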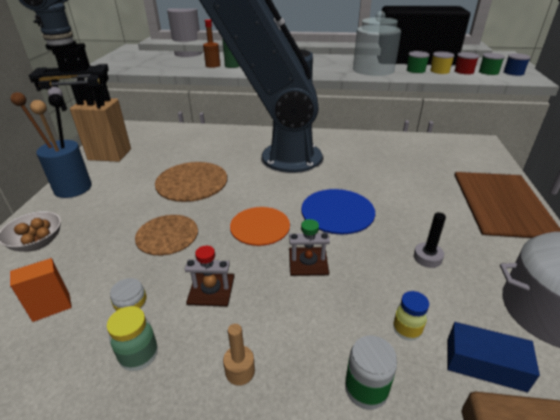

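View pics/side0.png

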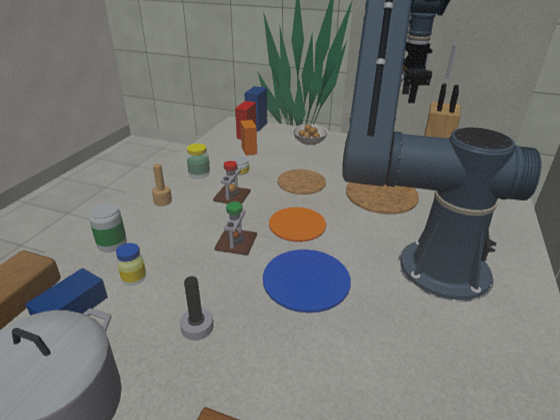

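Scene view: the steel pounder stands at (430,255) with its black handle top at (438,215), and the wooden masher is at (239,360). The red cap is at (206,254) and the green at (310,228). The cork discs are at (167,234) and (191,180), and the orange (260,225) and blue (338,210) discs are to be left alone.
Side view: pounder (197,323), masher (162,195), red cap (231,166), green cap (235,209), corks (302,181) and (382,194).
Candidates: for the pounder, steel and black (430,255) vs wood (239,360), so I choose the first. For the trivet, cork (167,234) vs (191,180), to be decided by measured size.

```bash
cat > m.py <<'E'
from h import *
def blob(c,lo,hi,seed):
    hsv=cv2.cvtColor(c["pixels"],cv2.COLOR_BGR2HSV)
    m=cv2.inRange(hsv,np.array(lo),np.array(hi))
    n,l,s,ce=cv2.connectedComponentsWithStats(m)
    k=min(range(1,n),key=lambda i:np.hypot(*(ce[i]-seed))+(1e3 if s[i,4]<30 else 0))
    return (l==k).astype(np.uint8),s[k],ce[k]
def tri(cs,ps):
    A=np.zeros((3,3));b=np.zeros(3);L=[]
    for c,p in zip(cs,ps):
        a=w(c,*p,0.);o=-c["extrinsics"][:3,:3].T@c["extrinsics"][:3,3];d=(a-o)/np.linalg.norm(a-o)
        P=np.eye(3)-np.outer(d,d);A+=P;b+=P@o;L.append((o,P))
    x=np.linalg.solve(A,b);return x,[np.linalg.norm(P@(x-o))for o,P in L]
E
python3 - <<'E'
from m import *
np.set_printoptions(precision=4,suppress=True)
C=[dict(np.load(f"{n}0.npz")) for n in("scene","side")]
for name,lo,hi,sd,z in[("red",(0,190,90),(4,255,255),((206,253),(231,165)),.116),("green",(50,120,40),(80,255,255),((310,227),(235,209)),.116),
 ("cork1",(5,70,60),(20,200,255),((167,234),(302,181)),.008),("cork2",(5,70,60),(20,200,255),((191,180),(382,194)),.008),
 ("handle",(0,0,0),(179,255,45),((435,232),(193,299)),.08)]:
    ps=[]
    for c,s in zip(C,sd):
        m,st,ce=blob(c,lo,hi,s); ps.append(ce)
        cnt=max(cv2.findContours(m,0,cv2.CHAIN_APPROX_NONE)[0],key=len)[:,0]
        P=np.array([w(c,*p,z)[:2] for p in cnt],np.float32)
        (x,y),r=cv2.minEnclosingCircle(P)
        print(name,st,ce.round(1),"onplane",np.round([x,y,2*r],4),cv2.fitEllipse(P)[:2])
        if name=="handle":print("top px",cnt[cnt[:,1].argmin()],"bot",cnt[cnt[:,1].argmax()])
    print("   tri",*tri(C,ps))
s,d=C
print("depth disc",w(s,430,262),w(d,205,330),"htop",tri(C,[(438,214),(192,280)]))
a=cv2.resize(s["pixels"][195:275,390:470],None,fx=5,fy=5,interpolation=2);b=cv2.resize(d["pixels"][265:345,155:235],None,fx=5,fy=5,interpolation=2)
cv2.imwrite("pics/crop1.png",np.hstack([a,b]))
E
```

```text
red [196 247  18  15 209] [204.8 253.5] onplane [ 0.634  -0.1147  0.0454] ((0.6328155398368835, -0.11521598696708679), (0.033500805497169495, 0.042809903621673584))Traceback (most recent call last):
  File "<stdin>", line 13, in <module>
cv2.error: OpenCV(4.12.0) /io/opencv/modules/imgproc/src/shapedescr.cpp:361: error: (-201:Incorrect size of input array) There should be at least 5 points to fit the ellipse in function 'fitEllipseNoDirect'
```

```bash
python3 - <<'E'
from m import *
np.set_printoptions(precision=4,suppress=True)
C=[dict(np.load(f"{n}0.npz")) for n in("scene","side")]
s,d=C
a=cv2.resize(s["pixels"][195:275,390:470],None,fx=5,fy=5,interpolation=2);b=cv2.resize(d["pixels"][265:345,155:235],None,fx=5,fy=5,interpolation=2)
cv2.imwrite("pics/crop1.png",np.hstack([a,b]))
for c,ps in((s,[(206,253),(310,227),(167,234),(435,230)]),(d,[(231,165),(235,209),(302,181),(193,299)])):
    H=cv2.cvtColor(c["pixels"],cv2.COLOR_BGR2HSV);print([H[y,x].tolist() for x,y in ps])
for name,lo,hi,sd,z in[("red",(0,150,60),(179,255,255),((206,253),(231,165)),.116),("green",(50,100,30),(85,255,255),((310,227),(235,209)),.116),
 ("cork1",(5,70,50),(20,220,255),((167,234),(302,181)),.008),("cork2",(5,70,50),(20,220,255),((191,180),(382,194)),.008),
 ("handle",(0,0,0),(179,255,50),((435,232),(193,299)),.08)]:
    ps=[]
    for c,sx in zip(C,sd):
        try:
            m,st,ce=blob(c,lo,hi,sx); ps.append(ce)
            cnt=max(cv2.findContours(m,0,cv2.CHAIN_APPROX_NONE)[0],key=len)[:,0]
            P=np.array([w(c,*p,z)[:2] for p in cnt],np.float32)
            (x,y),r=cv2.minEnclosingCircle(P)
            print(name,st,ce.round(1),"onplane",np.round([x,y,2*r],4),np.round(np.ravel(cv2.fitEllipse(P)[:2]),4))
            if name=="handle":print("top px",cnt[cnt[:,1].argmin()],"bot",cnt[cnt[:,1].argmax()])
        except Exception as e: print(name,e)
    if len(ps)==2: print("   tri",*tri(C,ps))
print("depth disc",w(s,430,262),w(d,205,330),"htop",tri(C,[(438,214),(192,280)]))
E
```

```text
[[0, 214, 163], [67, 172, 113], [14, 138, 124], [150, 51, 5]]
[[1, 182, 157], [66, 133, 125], [16, 113, 144], [0, 10, 51]]
red [196 246  18  17 258] [204.8 254. ] onplane [ 0.634  -0.1134  0.0512] [ 0.6338 -0.115   0.035   0.0502]
red [224 161  12   9  83] [229.5 164.8] onplane [ 0.6177 -0.1038  0.0546] [ 0.6206 -0.1036  0.0331  0.053 ]
   tri [ 0.6275 -0.1174  0.1087] [np.float64(0.0005444960615705971), np.float64(0.0005444960615706125)]
green [302 220  17  15 208] [309.5 226.8] onplane [0.5253 0.088  0.0518] [0.5248 0.088  0.0348 0.0516]
green [227 202  15  13 133] [233.5 207.1] onplane [0.5096 0.1001 0.0547] [0.5113 0.0977 0.0338 0.0525]
   tri [0.5165 0.0877 0.1089] [np.float64(1.8704911839968717e-05), np.float64(1.870491183993485e-05)]
cork1 [ 135  215   63   41 1978] [166.  234.5] onplane [ 0.4567 -0.2823  0.165 ] [ 0.4562 -0.2817  0.1567  0.1611]
cork1 [278 169  48  25 941] [301.2 181.3] onplane [ 0.4524 -0.2747  0.166 ] [ 0.4509 -0.2744  0.1558  0.1588]
   tri [ 0.4534 -0.2849  0.0004] [np.float64(0.0006626444340277465), np.float64(0.0006626444340277913)]
cork2 [ 155  162   72   40 2238] [190.7 181.2] onplane [ 0.195  -0.2986  0.2349] [ 0.1945 -0.2982  0.2209  0.2299]
cork2 [ 346  182   73   32 1745] [382.4 197.2] onplane [ 0.1918 -0.2923  0.2304] [ 0.1879 -0.271   0.1739  0.2403]
   tri [ 0.1869 -0.3019 -0.0073] [np.float64(0.004781596503439112), np.float64(0.004781596503439063)]
handle [424 213  21  42 451] [434.2 233.9] onplane [0.4692 0.3696 0.161 ] [0.4696 0.3691 0.0232 0.2053]
top px [437 213] bot [429 254]
handle [186 292  11  21  47] [190.1 302.3] onplane [0.4704 0.3794 0.0573] [0.4687 0.3774 0.0141 0.0488]
top px [186 292] bot [193 312]
   tri [0.4715 0.372  0.074 ] [np.float64(0.0036145385820435185), np.float64(0.0036145385820435536)]
depth disc [0.5006 0.3665 0.0167] [0.4401 0.3854 0.0194] htop (array([0.4662, 0.3674, 0.1279]), [np.float64(0.001228089287026828), np.float64(0.001228089287026846)])
```

View pics/crop1.png

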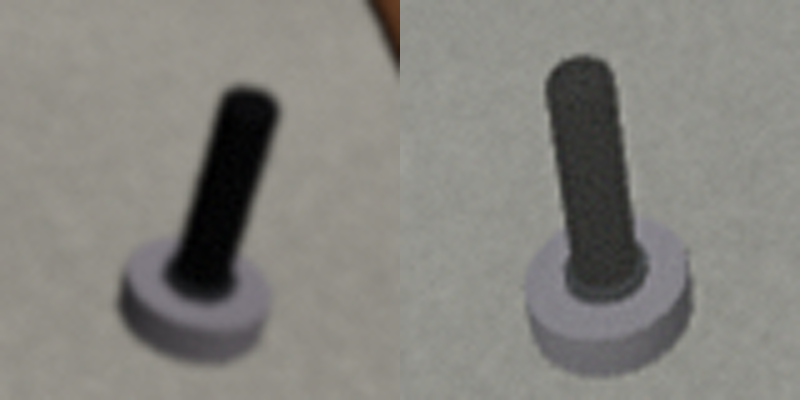

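The crop shows the bright steel disc with a black cylindrical handle, so this is the right pounder. The smaller cork, about 160 mm across at (0.453,-0.28), is the trivet. I'm moving to where the wrist camera can see the trivet and the red cap.

move_arm --commands '[[[1,-0.6,0,0,0,0],[2,-1.2,0,0,0,0],[3.2,-1.9,0,0,0,0],[4.5,-2.7,0,0,0,0],[5.8,-3.5,0,0,0,0],[7,-4.2,0,0,0,0],[8.1,-4.8,0,0,0,0],[9,-5.4,0,0,0,0],[9.7,-5.8,0,0,0,0],[10.2,-6.1,0,0,0,0],[10.2,-6.1,0,0,0,0]]]' --claw -1

```text
time: 1.48
position: [0.5002, -0.2477, 0.4044]
tool_rot: [0.989, 0.145, -0.0, -0.0]
ft_force: [-0.1, 0.6, 0.2]
grip_width: 0.0869
grip_force: 0.0
```

```bash
python3 - <<'E'
from m import *
np.set_printoptions(precision=4,suppress=True)
o=get_obs();print(o["time"],o["q"],o["position"],o["tool_rot"])
c=camera("wrist");np.savez("w1.npz",**c);cv2.imwrite("pics/w1.png",c["pixels"])
E=c["extrinsics"];print("cam",-E[:3,:3].T@E[:3,3])
s=dict(np.load("scene0.npz"))
print("pot",[w(s,u,v) for u,v in((505,275),(515,270),(525,255),(540,240))])
E
```

```text
1.475 [-0.66    0.4382  1.6022 -0.      1.102   0.6191] [ 0.5002 -0.2477  0.4044] [ 0.9894  0.1454 -0.0003 -0.0003]
cam [ 0.5786 -0.223   0.3833]
pot [array([0.6095, 0.4689, 0.0972]), array([0.5803, 0.5012, 0.0851]), array([0.5807, 0.5056, 0.1265]), array([0.5529, 0.5375, 0.1436])]
```

View pics/w1.png

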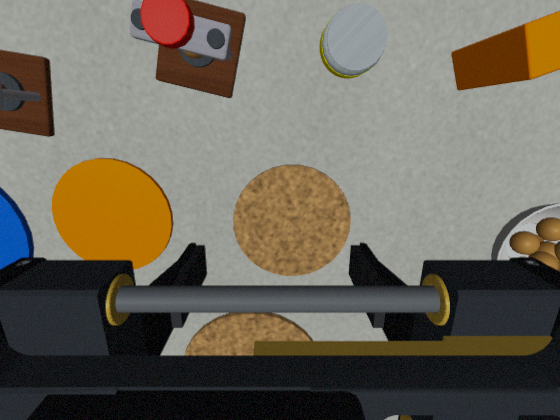

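Wrist view: the smaller cork is centred at (292,220), the red cap at (167,20), the orange disc at (112,213) and the larger cork below it at (250,345). Next I go above the pounder, measuring the trivet and cap from this view at the same time.

move_arm --commands '[[[0.2,-0.6,0,0,0,0],[0.55,-1.8,0,0,0,0],[1.0,-3.3,0,0,0,0],[1.43,-4.8,0,0,0,0],[1.88,-6.3,0,0,0,0],[2.3,-7.8,0,0,0,0],[2.77,-9.3,0,0,0,0],[3.2,-10.8,0,0,0,0],[3.66,-12.3,0,0,0,0],[4.1,-13.7,0,0,0,0],[4.4,-14.8,0,0,0,0],[4.56,-15.3,0,0,0,0]]]'

```text
time: 3.02
position: [0.5003, 0.3907, 0.4044]
tool_rot: [0.99, 0.144, -0.0, 0.0]
ft_force: [-0.8, -0.9, -0.6]
grip_width: 0.0868
grip_force: 0.0
```

```bash
python3 - <<'E'
from m import *
np.set_printoptions(precision=4,suppress=True)
c=dict(np.load("w1.npz"))
def fit(c,lo,hi,sd,z):
    m,st,ce=blob(c,lo,hi,sd)
    cnt=cv2.convexHull(max(cv2.findContours(m,0,cv2.CHAIN_APPROX_NONE)[0],key=len))[:,0]
    P=np.array([w(c,*p,z)[:2] for p in cnt if p[1]>2],np.float32)
    print(st,ce,np.round(np.ravel(cv2.fitEllipse(P)[:2]),4))
fit(c,(5,70,50),(20,200,255),(292,220),.008)
fit(c,(0,150,60),(6,255,255),(167,20),.116)
S=dict(np.load("scene0.npz"))
ca=[w(c,292,220),w(c,165,15)];print("depth trivet, cap",*ca,"counter",w(c,280,130))
print("tri trivet",tri([S,c],[(166,234.5),(292,220)]))
o=get_obs();print(o["time"],o["q"],o["position"],o["tool_rot"])
c=camera("wrist");np.savez("w2.npz",**c);cv2.imwrite("pics/w2.png",c["pixels"])
E
```

```text
[  233   165   118   111 10223] [291.4322 219.9476] [ 0.4539 -0.2795  0.1578  0.1584]
[ 140    0   54   49 2058] [166.845   21.1195] [ 0.6254 -0.1174  0.0399  0.0434]
depth trivet, cap [ 0.4584 -0.279   0.0075] [ 0.6271 -0.1159  0.1163] counter [ 0.5655 -0.2298 -0.0007]
tri trivet (array([ 0.4588, -0.2804,  0.0067]), [np.float64(0.0014515818018712996), np.float64(0.0014515818018713083)])
3.025 [ 0.4873  0.5414  1.407  -0.0004  1.1936  1.7683] [0.5003 0.3907 0.4044] [ 0.9895  0.1445 -0.0001  0.0003]
```

View pics/w2.png

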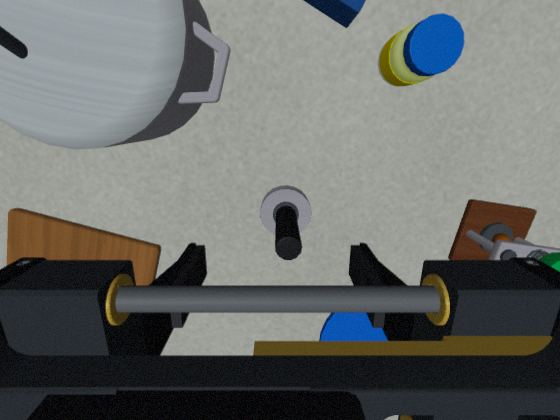

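Wrist view: the pounder is centred ahead of the jaws, disc at (285,210) and handle top at (288,246). The pot is clear at upper left.

```bash
python3 - <<'E'
from m import *
np.set_printoptions(precision=4,suppress=True)
c=dict(np.load("w2.npz"));S=dict(np.load("scene0.npz"));D=dict(np.load("side0.npz"))
g=cv2.cvtColor(c["pixels"],cv2.COLOR_BGR2GRAY)
m=((g<60)*255).astype(np.uint8)[170:268,250:325];n,l,s,ce=cv2.connectedComponentsWithStats(m);k=1+s[1:,4].argmax();print(s[k]+[250,170,0,0,0])
print("htop depth",w(c,288,246),"plane",w(c,288,245.5,.13)," disc",[w(c,u,v) for u,v in((270,200),(300,200),(268,212),(285,190))])
P=c["pixels"][180:235,255:318].astype(int); 
print("htop tri",*tri([S,D,c],[(440,215.5),(191,280),(288,245.5)]))
# disc top rim circle from depth
R=[];
for v in range(180,240):
  for u in range(255,318):
    p=w(c,u,v)
    if .018<p[2]<.03:R.append(p)
R=np.array(R);print(len(R),cv2.minEnclosingCircle(R[:,:2].astype(np.float32)),np.median(R[:,2]))
E
```

```text
[ 273  202   29   58 1211]
htop depth [0.4719 0.3731 0.1293] plane [0.4727 0.3734 0.13  ]  disc [array([0.4808, 0.3959, 0.022 ]), array([0.492 , 0.3597, 0.023 ]), array([0.4651, 0.394 , 0.0231]), array([0.499 , 0.3817, 0.0233])]
htop tri [0.4695 0.3707 0.127 ] [np.float64(0.0006815910223186514), np.float64(0.001998011495323808), np.float64(0.002678127161848546)]
1339 ((0.4698421359062195, 0.37235915660858154), 0.03302799537777901) 0.023012868993967234
```

move_arm --commands '[[[-0.4,0.1,0,0,0,0],[-0.8,0.2,0.3,0,0,0],[-0.86,0.23,1.0,0,0,0],[-0.86,0.23,1.8,0,0,0],[-0.86,0.23,2.5,0,0,0],[-0.86,0.23,3.1,0,0,0],[-0.86,0.23,3.5,0,0,0],[-0.86,0.23,3.63,0,0,0],[-0.86,0.23,3.63,0,0,0]]]'

```text
time: 4.2
position: [0.4702, 0.3706, 0.2598]
tool_rot: [0.99, 0.144, 0.0, 0.0]
ft_force: [-1.3, 0.9, 1.0]
grip_width: 0.0866
grip_force: 0.0
```

move_arm --commands '[[[0,0,0,0,0,0],[0,0,0,0,0,0],[0,0,0,0,0,0],[0,0,0,0,0,0],[0,0,0,0,0,0],[0,0,0,0,0,0],[0,0,0,0,0,0],[0,0,0,0,0,0]]]' --claw 1 --squeeze 45

```text
time: 5.2
position: [0.4698, 0.3709, 0.2595]
tool_rot: [0.99, 0.144, -0.0, 0.0]
ft_force: [-0.5, -0.9, -0.2]
grip_width: 0.0255
grip_force: 45.0
```

move_arm --commands '[[[0,0,-0.3,0,0,0],[0,0,-0.9,0,0,0],[0,0,-1.7,0,0,0],[0,0,-2.6,0,0,0],[0,0,-3.4,0,0,0],[0,0,-4.1,0,0,0],[0,0,-4.5,0,0,0],[0,0,-4.5,0,0,0]]]'

```text
time: 6.2
position: [0.4698, 0.371, 0.4404]
tool_rot: [0.99, 0.144, 0.001, -0.0]
ft_force: [0.3, 0.3, -5.4]
grip_width: 0.0256
grip_force: 45.0
```

```bash
python3 - <<'E'
from m import *
np.set_printoptions(precision=4,suppress=True)
o=get_obs();print(o["time"],o["q"],o["position"],o["tool_rot"],o["ft_force"],o["grip_width"])
c=camera("wrist");s=camera("scene")
cv2.imwrite("pics/held.png",np.hstack([c["pixels"][150:400,140:420],s["pixels"][100:350,260:540]]))
a=2*np.arctan2(o["tool_rot"][1],o["tool_rot"][0]);d=np.array([.6265,-.116])-o["position"][:2]
print(a,(d[0]*np.cos(a)+d[1]*np.sin(a))/.04,(d[0]*np.sin(a)-d[1]*np.cos(a))/.04)
E
```

```text
6.2 [0.482  0.4532 1.4605 0.0001 1.2259 1.7639] [0.4698 0.371  0.4404] [ 0.9896  0.1439  0.0009 -0.0004] [ 0.3429  0.2569 -5.4141] 0.02556794890133841
0.28884249953097296 0.28801755513197314 12.787156229316352
```

View pics/held.png

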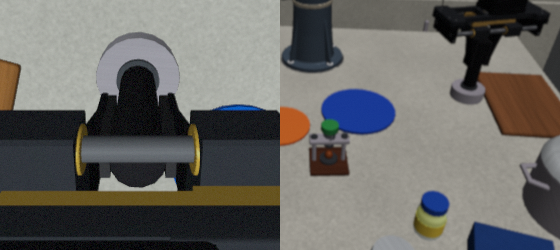

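The pounder is held straight in the jaws, clear of the counter (left: disc at (138,75); right: at (467,90)). Carrying it over the red cap.

move_arm --commands '[[[0.01,0.4,0,0,0,0],[0.03,1.3,0,0,0,0],[0.06,2.5,0,0,0,0],[0.09,3.8,0,0,0,0],[0.12,5.2,0,0,0,0],[0.15,6.6,0,0,0,0],[0.18,8.0,0,0,0,0],[0.21,9.3,0,0,0,0],[0.24,10.6,0,0,0,0],[0.27,11.7,0,0,0,0],[0.29,12.5,0,0,0,0],[0.29,12.8,0,0,0,0]]]'

```text
time: 7.8
position: [0.6267, -0.1195, 0.4381]
tool_rot: [0.99, 0.142, -0.001, -0.0]
ft_force: [0.2, 1.1, -5.4]
grip_width: 0.0254
grip_force: 45.0
```

```bash
python3 - <<'E'
from m import *
np.set_printoptions(precision=4,suppress=True)
c=camera("scene");d=camera("side");o=get_obs();print(o["time"],o["q"],o["position"],o["ft_force"])
A=c["pixels"][120:330,110:390];B=d["pixels"][60:270,140:420]
cv2.imwrite("pics/over.png",cv2.resize(np.hstack([A,B]),None,fx=1.4,fy=1.4))
E
```

```text
7.9 [-0.3612  0.5116  1.3605 -0.0002  1.2714  0.923 ] [ 0.6265 -0.118   0.4384] [ 0.091   0.4797 -4.0252]
```

View pics/over.png

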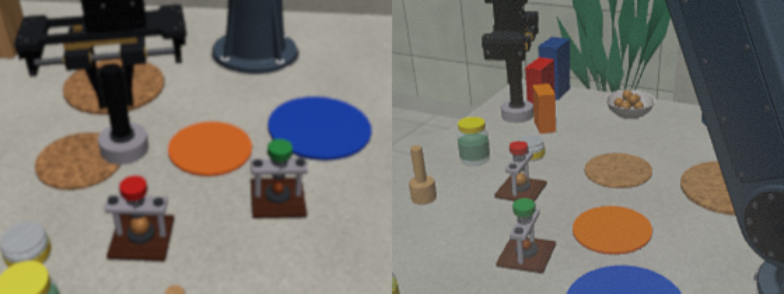

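move_arm --commands '[[[0,0,0.3,0,0,0],[0,0,0.7,0,0,0],[0,0,1.1,0,0,0],[0,0,1.4,0,0,0],[0,0,1.6,0,0,0],[0,0,1.75,0,0,0],[0,0,1.85,0,0,0],[0,0,1.95,0,0,0],[0,0,1.95,0,0,0]]]'

```text
time: 9.02
position: [0.6265, -0.1162, 0.362]
tool_rot: [0.99, 0.144, -0.0, -0.0]
ft_force: [-4.0, 3.6, 3.8]
grip_width: 0.0257
grip_force: 45.0
```

move_arm --commands '[[[0,0,0.06,0,0,0],[0,0,0.12,0,0,0],[0,0,0.14,0,0,0],[0,0,0.14,0,0,0]]]'

```text
time: 9.52
position: [0.6265, -0.1162, 0.3575]
tool_rot: [0.99, 0.144, 0.0, -0.0]
ft_force: [-5.9, 2.8, 8.9]
grip_width: 0.0253
grip_force: 45.0
```

```bash
python3 - <<'E'
from h import *
o=get_obs();print(o["time"],o["position"],o["ft_force"],o["moment"])
E
```

```text
9.525 [ 0.6265496  -0.11618219  0.35745032] [-5.9464479   2.79381282  8.88641578] [0.75110679 1.21825589 0.02874732]
```

move_arm --commands '[[[0,0,0.03,0,0,0],[0,0,0.06,0,0,0],[0,0,0.06,0,0,0]]]'

```text
time: 9.9
position: [0.6265, -0.1161, 0.3574]
tool_rot: [0.99, 0.144, 0.0, 0.0]
ft_force: [-7.4, 4.8, 18.3]
grip_width: 0.0256
grip_force: 45.0
```

move_arm --commands '[[[0,0,-0.2,0,0,0],[0,0,-0.7,0,0,0],[0,0,-1.4,0,0,0],[0,0,-2.0,0,0,0],[-0.5,0.26,-2.1,0,0,0],[-1.4,0.72,-2.1,0,0,0],[-2.5,1.28,-2.1,0,0,0],[-3.5,1.8,-2.1,0,0,0],[-4.4,2.26,-2.1,0,0,0],[-5.0,2.57,-2.1,0,0,0],[-5.28,2.71,-2.1,0,0,0],[-5.28,2.71,-2.1,0,0,0]]]'

```text
time: 11.4
position: [0.4546, -0.2812, 0.437]
tool_rot: [0.99, 0.143, -0.0, -0.0]
ft_force: [0.1, 0.2, -5.4]
grip_width: 0.0251
grip_force: 45.0
```

```bash
python3 - <<'E'
from m import *
np.set_printoptions(precision=4,suppress=True)
o=get_obs();print(o["time"],o["q"],o["position"],o["tool_rot"],o["ft_force"],o["moment"])
c=camera("scene");d=camera("side");e=camera("wrist")
cv2.imwrite("pics/tr.png",np.hstack([cv2.resize(x,(260,260)) for x in(c["pixels"][120:330,60:270],d["pixels"][50:260,180:390],e["pixels"][120:400,140:420])]))
E
```

```text
11.4 [-0.7632  0.3668  1.6206  0.0002  1.1546  0.5206] [ 0.4546 -0.2812  0.437 ] [ 0.9897  0.1429 -0.     -0.0002] [ 0.1468  0.1719 -5.4286] [ 0.0447 -0.0439  0.0037]
```

View pics/tr.png

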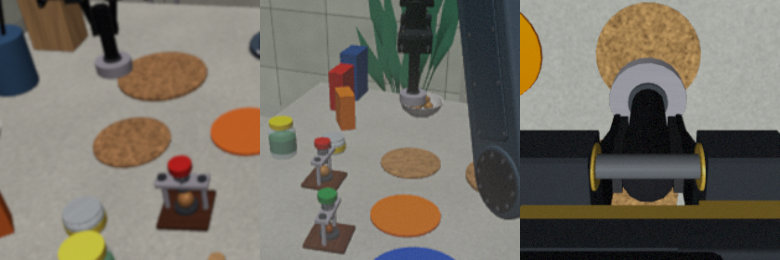

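The pounder is still upright and above the trivet (side crop: trivet at (410,162)), and both caps are up. Lowering it, creeping at the end.

move_arm --commands '[[[0,0,0.4,0,0,0],[0,0,1.1,0,0,0],[0,0,1.9,0,0,0],[0,0,2.7,0,0,0],[0,0,3.3,0,0,0],[0,0,3.75,0,0,0],[0,0,4.0,0,0,0],[0,0,4.1,0,0,0],[0,0,4.15,0,0,0],[0,0,4.2,0,0,0],[0,0,4.22,0,0,0],[0,0,4.22,0,0,0]]]'

```text
time: 13.05
position: [0.4552, -0.2807, 0.269]
tool_rot: [0.99, 0.144, 0.0, 0.0]
ft_force: [-0.1, 0.0, -5.4]
grip_width: 0.0253
grip_force: 45.0
```

move_arm --commands '[[[0,0,0.02,0,0,0],[0,0,0.04,0,0,0],[0,0,0.06,0,0,0],[0,0,0.06,0,0,0]]]'

```text
time: 13.55
position: [0.4552, -0.2806, 0.2675]
tool_rot: [0.99, 0.144, 0.0, 0.0]
ft_force: [-1.0, 0.6, 4.6]
grip_width: 0.0254
grip_force: 45.0
```

move_arm --commands '[[[0,0,-0.02,0,0,0],[0,0,-0.02,0,0,0],[0,0,-0.02,0,0,0],[0,0,-0.02,0,0,0],[0,0,-0.02,0,0,0],[0,0,-0.02,0,0,0],[0,0,-0.02,0,0,0],[0,0,-0.02,0,0,0]]]' --claw -1

```text
time: 14.55
position: [0.4552, -0.2806, 0.2672]
tool_rot: [0.99, 0.144, 0.0, 0.0]
ft_force: [0.1, -0.4, 0.3]
grip_width: 0.0864
grip_force: 0.0
```

move_arm --commands '[[[0,0,-0.3,0,0,0],[0,0,-0.9,0,0,0],[0,0,-1.7,0,0,0],[0,0,-2.6,0,0,0],[0,0,-3.4,0,0,0],[0,0,-4.0,0,0,0],[0,0,-4.3,0,0,0],[0,0,-4.3,0,0,0]]]'

```text
time: 15.55
position: [0.4551, -0.2805, 0.44]
tool_rot: [0.99, 0.144, 0.001, 0.001]
ft_force: [-0.5, -0.8, 0.6]
grip_width: 0.0868
grip_force: 0.0
```

```bash
python3 - <<'E'
from m import *
o=get_obs();print(o["time"],o["position"],o["ft_force"],o["grip_width"])
c=camera("scene");d=camera("side");e=camera("wrist")
cv2.imwrite("pics/end.png",np.hstack([cv2.resize(x,(260,260)) for x in(c["pixels"][120:330,60:270],d["pixels"][50:260,180:390],e["pixels"][120:400,140:420])]))
E
```

```text
15.55 [ 0.45514174 -0.28050453  0.4400395 ] [-0.53223507 -0.76404416  0.62504674] 0.08680261148794144
```

View pics/end.png

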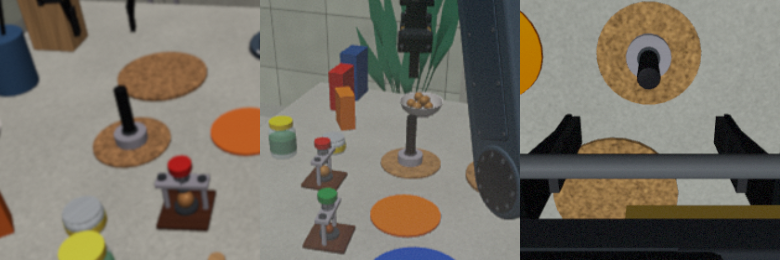

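The pounder stands upright in the middle of the smaller cork trivet (wrist crop: about (649,55)). The gripper is clear and the green cap is up.

```bash
python3 -c "
from rig import *
print(hand_in())"
```

```text
the job is handed in; nothing more can be done
None
```

I pressed the red cap down to its stop with the pounder, then left the pounder standing upright in the middle of the smaller cork trivet; the green cap stayed up, and the job was handed in at about 15.6 s.

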